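# Turn the leaf of the ink swatch book

## Robot

A 7-joint arm with a two-finger parallel gripper is mounted at the origin on the work surface. World frame = base frame: x ahead of the robot, y to its left, z up, the work surface at z = 0. Lengths are in m, angles in rad, forces in N, time in s.
With the tool pointing down it reaches from about 0.35 to 0.9 m from the base axis. Payload 7.2 kg.
Tool frame: the origin (TCP) lies midway between the tips of the shut fingers; the grasp point (between the pads) lies 19 mm behind it; z points along the fingers, y is the direction in which the jaws open and shut (so a half turn about z gives the same grasp; the last joint's range is limited). The gripper opens to 85 mm and grips with 20 to 120 N. Pads are 22 mm wide; open, the fingers measure 114 mm over their backs; the gripper's body (76 mm by 85 mm) begins 54 mm behind the grasp point. The pads swing forward as they close: fully open they stand 13 mm farther back than shut.
Start: joints at [-1.33, 0.411, -0.013, 1.596, 0.006, 1.134, -0.082], TCP at [0.19, 0.595, 0.231] pointing down, gripper open.
Joint ranges: [-2.95, 2.95], [-0.29, 1.99], [-1.47, 1.44], [0.14, 2.54], [-1.03, 4.17], [0.13, 1.85], [-2.86, 2.86]. Speed limits (rad/s): [2.39, 2.39, 3.01, 3.01, 3.14, 3.14, 3.14].

## Interface

Orientations are given as a rotation vector (axis times angle).
In Python, from station import status, imaging, job gives the robot as it stands. The module is installed in compiled form; this text tells all that it offers.
- The arm moves only by the tool send_rows, never from a script. Its argument "deltas" is a list of rows, each a list of 7 numbers: the closure, from 0 (fully open) to 1 (shut), then the shift along the tool's x, y, z in mm, then the turn, a rotation vector about the tool's x, y, z in degrees. In form: [[jaw, tx, ty, tz, rx, ry, rz], ...]. A call has 1 to 20 rows; each row is the pose to reach, as a shift and turn from the pose commanded when the call began, along the tool's axes at that moment; what a row does not reach only later rows make up. A row lasts 1/8 s, in which the tool goes at most 62.5 mm and 10.7 degrees, less where a joint would pass 70% of its speed; a pose out of reach is approached as far as the arm can. A call with a gripper value outside its range is refused whole. The fingers move at their own pace and stop on an object; "force" is the grip in N (left out, the last holds). Time passes only in rows, so rows that repeat a pose let the fingers close. It gives the time, the measured TCP pose, the force and the opening at its end, in the units of the state.
- status.sense(): the state, without advancing time (a new reading comes with each control period).
- imaging.get_image(name): name is "scene" or "top"; returns a dict with "img" (384x512x3 uint8, blue, green, red), "fov_y" (degrees; the focal length in pixels is half the picture's height over the tangent of half this angle, whatever the lens; pixels are square), "cx", "cy" (the principal point, pixels), "T" (4x4, takes a point from camera to world coordinates). Camera axes: x right, y up, looking along -z (the intrinsics and any distortion apply to the point x, -y, -z); pixel columns grow to the right and rows downward; lengths in m; the calibration is good to about 2 mm. A picture is of the moment at which its call begins. There is no depth.
- job.hand_in(): hands the job in, once; it reports no verdict.
The state is a dict: "time": time; "joint_pos": joint angles; "joint_velocities": joint speeds; "tau": joint torques, N m; "eef_pos": TCP position; "orientation": TCP orientation; "contact_force": force on the tool from outside, world axes, zero at the start; "wrist_torque": the same for the moment, N m; "grip_width": finger opening in m.
Only numpy, scipy, OpenCV 4.12 (cv2) and the standard library are available. Lean on these libraries where they do the work, as an engineer would, in place of code of your own. Each camera call takes 0.05 s, during which the arm holds its last target. There are 200 camera calls.

## Task

On the printer repair bench, the swatch book's stiff leaf must be turned over its spine to lie flat on the right-hand half, but a cyan-labelled ink cartridge is lying there. First push that cartridge off the book onto the bench; then, pushing the leaf with a fingertip, swing it all the way over and press it down flat. Push gently, do not grip or pick anything up, keep the book where it is and leave the other things on the bench undisturbed.

Things in the scene. Friction and masses are not known exactly. Their poses are not given: they have to be found in the camera images.
- book: Loose open swatch book, 0.93 kg with leaf: black cover 180 mm (its x) by 290 mm (its y), colour patches on the left page, right page plain, page tops 10 mm above the bench. Origin: centre of the underside. The spine runs along its x axis, which points away from the robot to within 0.4 rad; left half at +y, right half at -y. The spine's rings rise to 20 mm.
- spine (a point): Point on the hinge axis of the leaf, middle of the spine, 14 mm above the book's underside. Its axes are the book's; the hinge axis is x.
- leaf (a joint): Angle of the leaf about the spine, rad: 0 flat on the left (+y) half, 1.57 upright, 3.14 flat on the right (-y) half (its stop). Starts propped at 0.4 to 0.85. Stiff hinge, about 0.11 N m of friction (1 N at the tab): the leaf stays at whatever angle it is left. Grey rigid plate with colour bars, 160 mm along the spine, 4 mm thick, 114 mm wide; flat, its top is 16 mm above the bench.
- leaf_tab (a point): Middle of the outer edge of the leaf's orange tab, 130 mm from the hinge axis, mid thickness. The tab is 50 mm along the spine, midway along it, and reaches 16 mm beyond the rest of the leaf. x axis along the spine, y axis from the spine towards the tab.
- cartridge: Loose black ink cartridge with a cyan label on top, a block 60 x 40 x 22 mm (x, y, z), 35 to 70 g, lying on the right-hand page. Origin: centre of the underside.
- cartridge_center (a point): Centre of that cartridge, 11 mm above its underside.
- spare_cartridge: Loose bystander: the same black cartridge with a magenta label, 60 x 40 x 22 mm, on the bench to the right of the book. Origin: centre of the underside.
- screwdriver: Loose bystander: screwdriver 170 mm long with a black handle, lying beyond the far edge of the book. Its length is its x axis.
- tape: Loose bystander: yellow roll of tape, 66 mm across, 18 mm high, flat on the bench beyond the far edge of the book. Origin: centre of the underside.
- grease: Loose bystander: jar with a red cap, 52 mm across, 55 mm high. Origin: centre of the underside.
- tub: Loose bystander: open blue tub, 116 mm across the rim, 105 mm high. Origin: centre of the underside.
- gear: Loose bystander: white plastic gear 44 mm across, 22 mm high. Origin: centre of the underside.
- pen_cup: Loose bystander: empty lime-green cup, 72 mm across, 95 mm high. Origin: centre of the underside.
Mind the look-alikes: they are no part of the job. What is shaped like the cartridge but orange or yellow is not meant.

How it is judged:
On the way, in this order (a step that is already met when the one before it is completed fails the run):
1. the cartridge has been pushed off the book while the leaf is still on the left ((y of cartridge_center in the frame of book below -0.157 m or y of cartridge_center in the frame of book above 0.157 m or x of cartridge_center in the frame of book below -0.102 m or x of cartridge_center in the frame of book above 0.102 m) and height (world z) of cartridge_center below 0.04 m and value of joint leaf below 1.5 rad), for 0.2 s.
2. the leaf lies flat on the right-hand half (value of joint leaf above 3.06 rad and (y of cartridge_center in the frame of book below -0.157 m or y of cartridge_center in the frame of book above 0.157 m or x of cartridge_center in the frame of book below -0.102 m or x of cartridge_center in the frame of book above 0.102 m) and height (world z) of cartridge_center below 0.04 m), for 0.2 s.
At the end, for the whole second after the job is handed in: The leaf lies flat on the right-hand half (joint above 3.06 rad); the cyan cartridge is at rest off the book, its centre at least 12 mm outside the cover's outline and less than 40 mm above the bench; the book lies flat within 50 mm of where it started, and every other thing within 30 mm (all of step 2 and distance of book from where it was at the start of the episode below 0.05 m and height (world z) of book below 0.006 m and linear speed of each of cartridge, book below 0.02 m/s and velocity of joint leaf below 0.05 rad/s and distance of each of screwdriver, tape, grease, tub, gear, pen_cup, spare_cartridge from where it was at the start of the episode below 0.03 m); the robot touches nothing.
It fails at once if the cyan cartridge was picked up (its centre more than 50 mm above the bench), or gripped or pressed with more than 12 N (height (world z) of cartridge_center above 0.05 m or contact force between the fingers and cartridge above 12 N).
It fails at once if the leaf was gripped or forced while swinging: more than 15 N on the book or its leaf before the leaf is down to 2.8 rad (contact force between the fingers and book above 15 N and value of joint leaf below 2.8 rad).
It fails at once if the book or its leaf was pressed with more than 45 N (contact force between the fingers and book above 45 N).
It fails at once if the book was lifted more than 15 mm, or shoved more than 50 mm (height (world z) of book above 0.015 m or distance of book from where it was at the start of the episode above 0.05 m).
It fails at once if another thing on the bench was moved more than 30 mm or picked up (distance of any of screwdriver, tape, grease, tub, gear, pen_cup, spare_cartridge from where it was at the start of the episode above 0.03 m).
It also fails if it takes over 58 s, if anything falls off the work surface, if the arm or the gripper's body presses on something with over 40 N, if the wrist force passes 120 N, or if a joint passes its speed limit or range.

## Working session

There is one attempt and no reset: what is moved stays moved. The work goes in short steps, Python scripts to look and compute and a tool call to move; the robot and the scene stay as the last step left them, time stands still between calls to the robot, and variables do not carry over. Pictures are saved under pics/ and viewed, about 8 in all and at most 12, crops included, and the job is handed in when it is done.

Besides the shell and the picture viewer there is one more tool, called after "Emit:" as name(argument=value, ...), one argument or row to a line, values as JSON. send_rows: Moves the arm, as the interface text tells. Its arguments: {"type":"object","properties":{"deltas":{"type":"array"},"force":{"type":"number"}},"required":["deltas"]}

```bash
mkdir -p pics; python3 - <<'E'
from station import status, imaging
import cv2,numpy as np
for n in("top","scene"):
    d=imaging.get_image(n); cv2.imwrite(f"pics/{n}0.png",d["img"]); print(n,{k:(np.round(v,4).tolist() if k=="T" else v) for k,v in d.items() if k!="img"})
print(status.sense())
a=[cv2.imread(f"pics/{n}0.png") for n in("top","scene")]
E
ls
```

```text
top {'fov_y': 54.015322113262215, 'cx': 254.00024375267438, 'cy': 185.9620257561672, 'T': [[-0.0163, 0.9964, -0.0829, 0.4675], [-0.9999, -0.0165, -0.0024, -0.0041], [-0.0037, 0.0828, 0.9966, 1.1557], [0.0, 0.0, 0.0, 1.0]]}
scene {'fov_y': 42.80784880987498, 'cx': 250.9624912221219, 'cy': 196.13127028077366, 'T': [[0.7655, -0.5172, 0.3828, 1.1725], [0.6432, 0.6315, -0.433, -0.714], [-0.0178, 0.5777, 0.8161, 1.3816], [0.0, 0.0, 0.0, 1.0]]}
{'time': 0.1, 'joint_pos': array([-1.3302182 ,  0.41183191, -0.01274501,  1.59694974,  0.00560931,
        1.13433962, -0.08216773]), 'joint_velocities': array([ 0.00054762, -0.00367621,  0.00225571, -0.00231933,  0.00061393,
       -0.0001655 , -0.00034693]), 'tau': array([ 2.80483342e-03, -6.01822042e+01,  6.84258174e-01, -3.00094628e+01,
        1.40201589e-02,  6.29534188e-03, -2.56559974e-05]), 'eef_pos': array([0.18981679, 0.59499991, 0.23053388]), 'orientation': array([-4.82942362e-01, -3.10411881e+00,  2.33611714e-03]), 'contact_force': array([0.3442351 , 0.16264774, 0.18892246]), 'wrist_torque': array([ 0.04729185, -0.02000532,  0.03621906]), 'grip_width': 0.0857430382505531}
pics
```

View pics/top0.png

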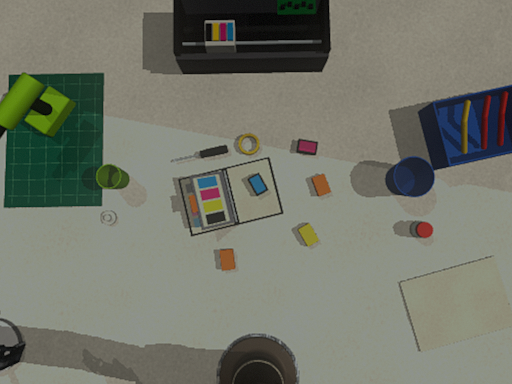

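View pics/scene0.png

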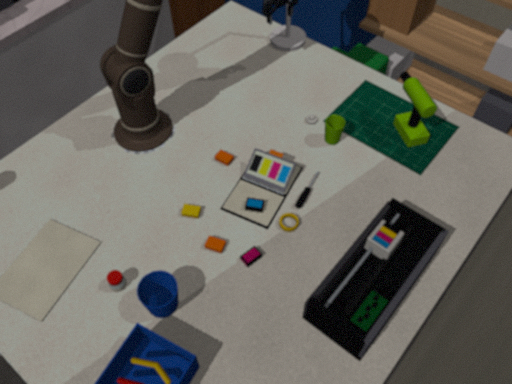

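The top view shows the book at about (230,197) and the cyan-topped cartridge at (258,184) on the right page. The look-alikes are orange (320,185), (227,259) and yellow (308,235), and the magenta spare is at (307,147). Only (258,184) is cyan and on the page. I'll confirm it in an enlarged crop and measure.

```bash
cat > h.py <<'E'
from station import status, imaging
import cv2,numpy as np
def cam(n):
    d=imaging.get_image(n); d["f"]=192/np.tan(np.radians(d["fov_y"]/2)); return d
def ray(d,p,z):
    v=d["T"][:3,:3]@np.array([(p[0]-d["cx"])/d["f"],-(p[1]-d["cy"])/d["f"],-1]); o=d["T"][:3,3]
    return o+v*(z-o[2])/v[2]
def proj(d,P):
    q=d["T"][:3,:3].T@(np.array(P)-d["T"][:3,3]); return np.array([d["cx"]+d["f"]*q[0]/-q[2],d["cy"]-d["f"]*q[1]/-q[2]])
def blobs(d,lo,hi,roi=None,amin=15):
    m=cv2.inRange(cv2.cvtColor(d["img"],cv2.COLOR_BGR2HSV),np.array(lo),np.array(hi))
    cs=cv2.findContours(m,cv2.RETR_EXTERNAL,cv2.CHAIN_APPROX_NONE)[0]
    return [(cv2.minAreaRect(c),cv2.contourArea(c)) for c in cs if cv2.contourArea(c)>amin and (roi is None or (roi[0]<c[:,0,0].mean()<roi[2] and roi[1]<c[:,0,1].mean()<roi[3]))]
E
python3 - <<'E'
from h import *
d=cam("top"); print("base px",proj(d,[0,0,0]))
c=cv2.resize(d["img"][130:250,165:345],None,fx=4.4,fy=4.4,interpolation=cv2.INTER_CUBIC); cv2.imwrite("pics/topc.png",c)
s=cam("scene"); print("base scene",proj(s,[0,0,0]))
cv2.imwrite("pics/scc.png",cv2.resize(s["img"][130:280,170:340],None,fx=4,fy=4,interpolation=cv2.INTER_CUBIC))
for n,dd,roi in(("top",d,(165,130,345,290)),("scene",s,(170,130,340,280))):
  for nm,lo,hi in(("cyan",(90,120,60),(112,255,255)),("orange",(5,130,80),(17,255,255)),("mag",(150,100,50),(175,255,255)),("yel",(22,120,80),(32,255,255))):
    for b,a in blobs(dd,lo,hi,roi): print(n,nm,np.round(b[0],1),np.round(b[1],1),round(b[2]),a,np.round(ray(dd,b[0],.032),3))
E
```

```text
base px [256.65650265 376.06959502]
base scene [143.49918761 128.81995432]
top cyan [206.8 181.7] [ 9.2 17.8] 79 140.5 [0.576 0.14  0.032]
top cyan [257.2 183.7] [17.  10.7] 60 158.5 [ 0.568 -0.011  0.032]
top orange [226.9 259.1] [20.2 13.1] 83 236.0 [0.346 0.082 0.032]
top orange [192.8 203.3] [16.9  5.5] 77 75.0 [0.512 0.182 0.032]
top orange [320.6 184.5] [19.5 13. ] 68 223.5 [ 0.562 -0.201  0.032]
top mag [209.6 193.6] [ 9.6 18.2] 79 150.0 [0.54  0.132 0.032]
top mag [307.1 146.1] [17.3 10.4] 9 156.0 [ 0.679 -0.164  0.032]
top yel [307.9 234.3] [19.8 13.1] 60 232.5 [ 0.415 -0.159  0.032]
top yel [212.4 205.5] [ 9.5 18.2] 77 149.0 [0.505 0.123 0.032]
top yel [248. 144.] [20. 20.] 90 311.5 [0.689 0.015 0.032]
scene cyan [254.5 203.1] [15.4  8.1] 8 104.0 [ 0.567 -0.012  0.032]
scene cyan [283.6 173.6] [ 7.4 16.3] 22 100.0 [0.565 0.148 0.032]
scene orange [214.8 243.7] [19.1 12.9] 17 207.0 [ 0.569 -0.211  0.032]
scene orange [275.9 153.2] [12.6  4.1] 22 38.0 [0.487 0.204 0.032]
scene orange [223.9 157.2] [17.  11.2] 27 151.5 [0.354 0.072 0.032]
scene mag [250.1 255.3] [ 9.8 18.6] 53 153.5 [ 0.682 -0.172  0.032]
scene mag [274. 170.] [ 7.6 16.3] 23 105.0 [0.53  0.139 0.032]
scene yel [288.5 221.5] [17. 19.] 90 250.0 [0.699 0.002 0.032]
scene yel [190.6 210.4] [18.2 12. ] 11 183.5 [ 0.422 -0.169  0.032]
scene yel [264.7 166.4] [ 7.6 16.2] 23 100.5 [0.494 0.131 0.032]
```

View pics/topc.png

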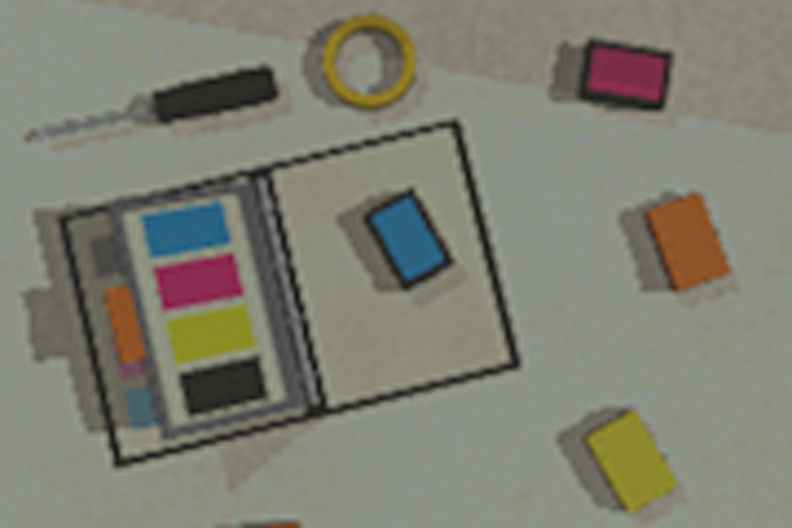

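View pics/scc.png

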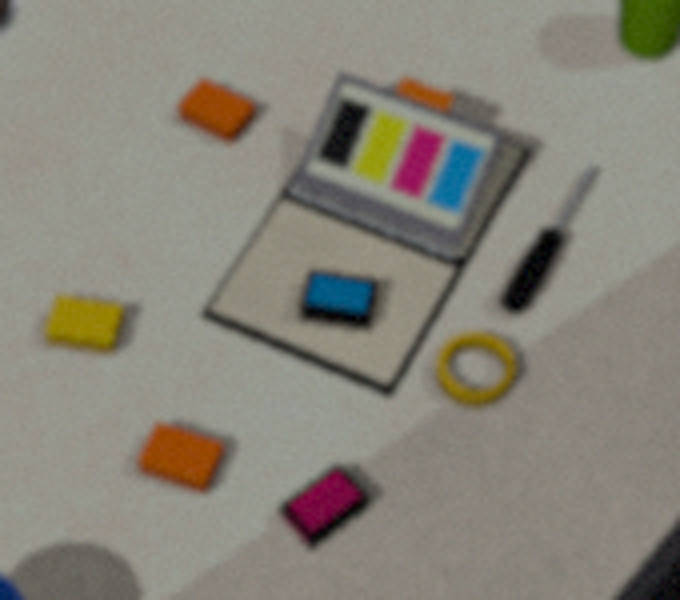

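The cyan cartridge is confirmed, on the right page at crop (410,240). The leaf is propped up on the left, with its tab at crop (125,325). Next I'll compute the book frame, the leaf angle and the moves.

```bash
cat >> h.py <<'E'
from scipy.spatial.transform import Rotation as Ro
def tri(d1,p1,d2,p2):
    A=[];b=[]
    for d,p in((d1,p1),(d2,p2)):
        o=d["T"][:3,3]; v=ray(d,p,0)-o; v/=np.linalg.norm(v); M=np.eye(3)-np.outer(v,v); A.append(M); b.append(M@o)
    x=np.linalg.lstsq(np.vstack(A),np.hstack(b),rcond=None)[0]; return x,[np.linalg.norm(A[i]@x-b[i]) for i in(0,1)]
E
python3 - <<'E'
from h import *
d=cam("top"); s=cam("scene")
C=np.array([[64,217],[457,122],[518,366],[118,465]])/4.4+[165,130]-.4
W=np.array([ray(d,c,.008) for c in C]); print(W.round(4).tolist())
print([np.linalg.norm(W[i]-W[(i+1)%4]).round(4) for i in range(4)])
S=np.array([[388,392],[205,315]])/4+[170,130]-.4   # far-right, near-right
print("scene rf,rn",[ray(s,c,.008).round(4).tolist() for c in S])
o=W.mean(0); x=(W[0]+W[1]-W[2]-W[3]); a=np.arctan2(x[1],x[0]); y=(W[0]+W[3]-W[1]-W[2]); print("o",o,"angle",a,np.arctan2(-y[0],y[1]))
R=np.array([[np.cos(a),np.sin(a)],[-np.sin(a),np.cos(a)]])
for n,p,q in(("tab",(192.8,203.3),(275.9,153.2)),("cy",(206.8,181.7),(283.6,173.6)),("ma",(209.6,193.6),(274,170)),("ye",(212.4,205.5),(264.7,166.4)),("cart",(257.2,183.7),(254.5,203.1))):
    P,r=tri(d,p,s,q); b=R@(P[:2]-o[:2]); print(n,P.round(4),"book",b.round(4),"th",np.arctan2(P[2]-.014,b[1]),np.round(r,4))
q=R@(np.array([.568,-.011])-o[:2]);print(q)
st=status.sense(); Rt=Ro.from_rotvec(st["orientation"]); print(Rt.as_matrix().round(3))
np.savez("book.npz",o=o,a=a)
E
```

```text
[[0.5885, 0.2277, 0.008], [0.6506, -0.0473, 0.008], [0.4798, -0.0861, 0.008], [0.4164, 0.1905, 0.008]]
[np.float64(0.2819), np.float64(0.1752), np.float64(0.2837), np.float64(0.176)]
scene rf,rn [[0.6493, -0.0495, 0.008], [0.4819, -0.0884, 0.008]]
o [0.53382521 0.071199   0.008     ] angle 0.2181285315357947 0.22396344070413385
tab [0.5099 0.1742 0.0763] book [-0.001   0.1057] th 0.5321430887428128 [0.0007 0.0007]
cy [0.5739 0.137  0.0499] book [0.0534 0.0556] th 0.5734270777998747 [0.0007 0.0007]
ma [0.5385 0.1289 0.0495] book [0.0171 0.0553] th 0.5706081525247552 [0.0009 0.0009]
ye [0.5034 0.121  0.0493] book [-0.0189  0.0552] th 0.569649967162974 [0.0009 0.0009]
cart [ 0.5672 -0.0116  0.0318] book [ 0.0147 -0.088 ] th 2.9425924009319826 [0.0007 0.0007]
[ 0.01557689 -0.08764675]
[[-0.953  0.304 -0.   ]
 [ 0.304  0.953 -0.001]
 [-0.    -0.001 -1.   ]]
```

Emit:
send_rows(
  deltas=[
    [0.75,-30,-24,0,0,0,4],
    [0.75,-70,-56,0,0,0,8],
    [0.75,-115,-92,0,0,0,13],
    [0.75,-160,-128,0,0,0,18],
    [0.75,-205,-165,0,0,0,24],
    [0.75,-250,-200,0,0,0,29],
    [0.75,-295,-237,0,0,0,34],
    [0.75,-340,-273,0,0,0,39],
    [0.75,-385,-309,0,0,0,44],
    [0.75,-430,-345,0,0,0,50],
    [0.75,-470,-378,0,0,0,54],
    [0.75,-500,-402,0,0,0,58],
    [0.75,-516,-415,0,0,0,59.6],
    [0.75,-516,-415,40,0,0,59.6],
    [0.75,-516,-415,80,0,0,59.6],
    [0.75,-516,-415,120,0,0,59.6],
    [0.75,-516,-415,120,0,0,59.6],
    [0.75,-516,-415,120,0,0,59.6],
  ],
)

```text
time: 2.55
eef_pos: [0.5561, 0.0437, 0.1125]
orientation: [1.961, 2.454, 0.002]
contact_force: [0.8, -0.2, 0.5]
grip_width: 0.0213
```

```bash
cat >> h.py <<'E'
def rep(tgt_book=None,z=None):
    b=np.load("book.npz"); o=np.array([.534,.071]); a=.221
    st=status.sense(); p=st["eef_pos"]; M=Ro.from_rotvec(st["orientation"]).as_matrix()
    xb=np.array([np.cos(a),np.sin(a)]); yb=np.array([-xb[1],xb[0]])
    print("t",st["time"],"p",p.round(4),"book",round(xb@(p[:2]-o),4),round(yb@(p[:2]-o),4),"F",st["contact_force"].round(2),"w",round(st["grip_width"],4)); print("toolX",M[:,0].round(3),"Y",M[:,1].round(3),"yaw y",np.degrees(np.arctan2(M[1,1],M[0,1])).round(2),"z",M[:,2].round(3))
    if tgt_book is not None:
        P=np.r_[o+xb*tgt_book[0]+yb*tgt_book[1],z]; print("delta tool mm",(M.T@(P-p)*1000).round(1))
E
python3 - <<'E'
from h import *
rep((.015,-.032),.013)
d=cam("top"); s=cam("scene")
cv2.imwrite("pics/a.png",np.hstack([cv2.resize(d["img"][130:260,150:340],(570,390)),])); 
E
```

```text
t 2.55 p [0.5561 0.0437 0.1125] book 0.0156 -0.0315 F [ 0.84 -0.21  0.52] w 0.0213
toolX [-0.221  0.975  0.   ] Y [0.975 0.221 0.001] yaw y 12.75 z [ 0.001  0.    -1.   ]
delta tool mm [-0.6 -0.7 99.5]
```

Emit:
send_rows(
  deltas=[
    [0.75,0,0,35,0,0,0],
    [0.75,0,0,65,0,0,0],
    [0.75,0,0,85,0,0,0],
    [0.75,0,0,93,0,0,0],
    [0.75,0,0,97,0,0,0],
    [0.75,0,0,97,0,0,0],
    [0.75,-4,0,97,0,0,0],
    [0.75,-8,0,97,0,0,0],
    [0.75,-12,0,97,0,0,0],
    [0.75,-16,0,97,0,0,0],
    [0.75,-20,0,97,0,0,0],
    [0.75,-24,0,97,0,0,0],
    [0.75,-28,0,97,0,0,0],
    [0.75,-33,0,97,0,0,0],
    [0.75,-38,0,97,0,0,0],
    [0.75,-43,0,97,0,0,0],
    [0.75,-48,0,97,0,0,0],
    [0.75,-53,0,97,0,0,0],
  ],
)

```text
time: 4.9
eef_pos: [0.5672, -0.0087, 0.0143]
orientation: [-1.962, -2.454, -0.0]
contact_force: [-0.7, 0.0, 0.4]
grip_width: 0.0214
```

```bash
python3 - <<'E'
from h import *
rep((.015,-.152),.013)
s=cam("scene")
cv2.imwrite("pics/b.png",cv2.resize(s["img"][120:280,170:340],None,fx=3.5,fy=3.5,interpolation=cv2.INTER_CUBIC))
for b,a in blobs(s,(90,120,60),(112,255,255),(170,130,340,280)): print(b,a)
E
```

```text
t 4.9 p [ 0.5672 -0.0087  0.0143] book 0.0149 -0.0851 F [-0.69  0.04  0.37] w 0.0214
toolX [-0.22   0.976  0.   ] Y [0.976 0.22  0.   ] yaw y 12.71 z [ 0.  0. -1.]
delta tool mm [-66.9   0.1   1.3]
((248.5, 209.00001525878906), (15.20526123046875, 9.391485214233398), 26.56505012512207) 114.5
((283.60345458984375, 173.7413787841797), (7.242117881774902, 15.784103393554688), 21.801406860351562) 94.5
```

View pics/b.png

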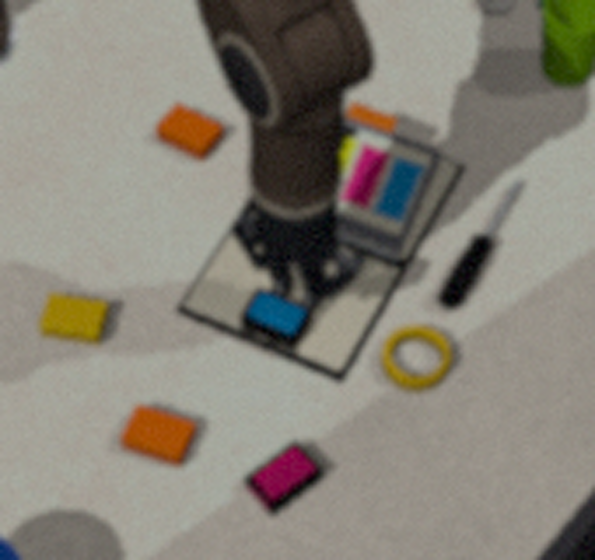

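The fingers are flush on the cartridge at (275,315) and it is about to reach the page's right edge. I'll continue the push, shifting a little towards the robot to stay centred.

Emit:
send_rows(
  deltas=[
    [0.75,3,-4,0,0,0,0],
    [0.75,3,-10,0,0,0,0],
    [0.75,-2,-10,0,0,0,0],
    [0.75,-7,-10,0,0,0,0],
    [0.75,-12,-10,0,0,0,0],
    [0.75,-17,-10,0,0,0,0],
    [0.75,-22,-10,0,0,0,0],
    [0.75,-27,-10,0,0,0,0],
    [0.75,-32,-10,0,0,0,0],
    [0.75,-37,-10,0,0,0,0],
    [0.75,-42,-10,0,0,0,0],
    [0.75,-47,-10,0,0,0,0],
    [0.75,-52,-10,0,0,0,0],
    [0.75,-57,-10,0,0,0,0],
    [0.75,-62,-10,0,0,0,0],
    [0.75,-67,-10,0,0,0,0],
    [0.75,-72,-10,0,0,0,0],
    [0.75,-76,-10,0,0,0,0],
    [0.75,-76,-10,0,0,0,0],
  ],
)

```text
time: 7.32
eef_pos: [0.5741, -0.0852, 0.0143]
orientation: [1.962, 2.453, -0.0]
contact_force: [-0.8, -0.1, -1.1]
grip_width: 0.0213
```

```bash
python3 - <<'E'
from h import *
rep((0,.135+.02),.17)
s=cam("scene");d=cam("top")
cv2.imwrite("pics/c.png",cv2.resize(s["img"][120:280,170:340],None,fx=3.5,fy=3.5,interpolation=cv2.INTER_CUBIC))
for dd in (s,d):
 for b,a in blobs(dd,(90,120,60),(112,255,255),(170,130,340,280)): print(b,a,ray(dd,b[0],.022).round(4))
E
```

```text
t 7.325 p [ 0.5741 -0.0852  0.0143] book 0.0049 -0.1612 F [-0.8  -0.12 -1.09] w 0.0213
toolX [-0.219  0.976 -0.   ] Y [0.976 0.219 0.   ] yaw y 12.68 z [ 0. -0. -1.]
delta tool mm [ 316.2   -4.8 -155.8]
((238.20005798339844, 228.10003662109375), (15.652474403381348, 9.838699340820312), 26.56505012512207) 128.0 [ 0.5845 -0.1164  0.022 ]
((283.4383850097656, 173.66439819335938), (7.373592853546143, 15.683513641357422), 20.556045532226562) 94.5 [0.5607 0.1537 0.022 ]
((206.84617614746094, 181.7307891845703), (8.825225830078125, 17.454336166381836), 78.69007110595703) 131.5 [0.577 0.141 0.022]
```

View pics/c.png

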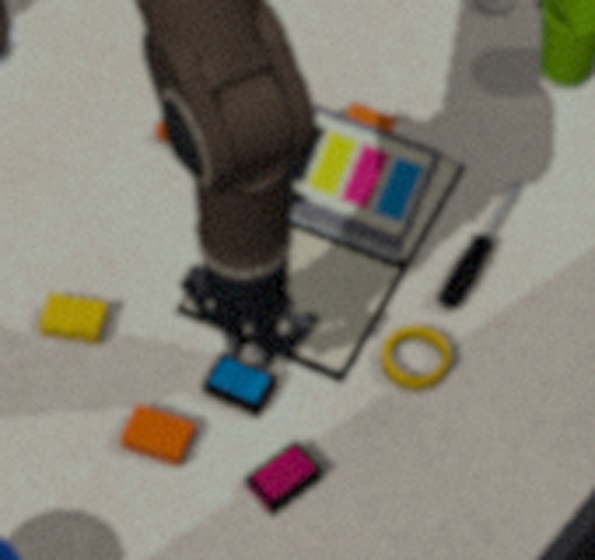

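The cartridge lies flat on the bench at about (.585,-.116), book y about -0.194. Next I lift, shut the fingers, cross over the leaf, tilt 25° and come down on the left, below the tab edge.

Emit:
send_rows(
  deltas=[
    [0.75,5,-5,0,0,0,0],
    [0.9,8,-5,-30,0,0,0],
    [1,8,-5,-80,0,0,0],
    [1,10,-5,-140,0,0,0],
    [1,25,-5,-180,0,0,0],
    [1,60,-5,-195,0,0,0],
    [1,110,-5,-195,0,0,0],
    [1,160,-5,-195,0,-5,0],
    [1,210,-5,-195,0,-10,0],
    [1,260,-5,-195,0,-15,0],
    [1,310,-5,-195,0,-20,0],
    [1,335,-5,-190,0,-25,0],
    [1,340,-5,-180,0,-25,0],
    [1,340,-5,-150,0,-25,0],
    [1,340,-5,-110,0,-25,0],
    [1,340,-5,-70,0,-25,0],
    [1,338,-5,-40,0,-25,0],
    [1,325,-5,-32,0,-25,0],
    [1,310,-5,-31,0,-25,0],
    [1,310,-5,-31,0,-25,0],
  ],
)

```text
time: 9.93
eef_pos: [0.502, 0.2142, 0.0467]
orientation: [1.737, 2.164, -0.384]
contact_force: [-0.0, 0.5, -0.3]
grip_width: 0.0
```

```bash
python3 - <<'E'
from h import *
rep((0,.104),.045)
s=cam("scene");d=cam("top")
cv2.imwrite("pics/d.png",np.hstack([cv2.resize(x,(400,400),interpolation=cv2.INTER_CUBIC) for x in (d["img"][130:260,140:270],s["img"][100:230,210:340])]))
for b,a in blobs(d,(5,130,80),(17,255,255),(165,130,345,290)): print(b,a)
E
```

```text
t 9.925 p [0.502  0.2142 0.0467] book 0.0002 0.1467 F [-0.04  0.52 -0.3 ] w 0.0
toolX [-0.196  0.885 -0.423] Y [0.976 0.217 0.001] yaw y 12.51 z [ 0.093 -0.412 -0.906]
delta tool mm [-38.   -0.1  19.6]
((226.8846435546875, 259.07696533203125), (20.217662811279297, 13.14768123626709), 82.87498474121094) 236.0
((192.83987426757812, 203.30615234375), (17.014371871948242, 5.546535015106201), 77.00537872314453) 76.0
((320.680419921875, 184.4690704345703), (19.4566650390625, 12.995040893554688), 68.96248626708984) 223.5
```

View pics/d.png

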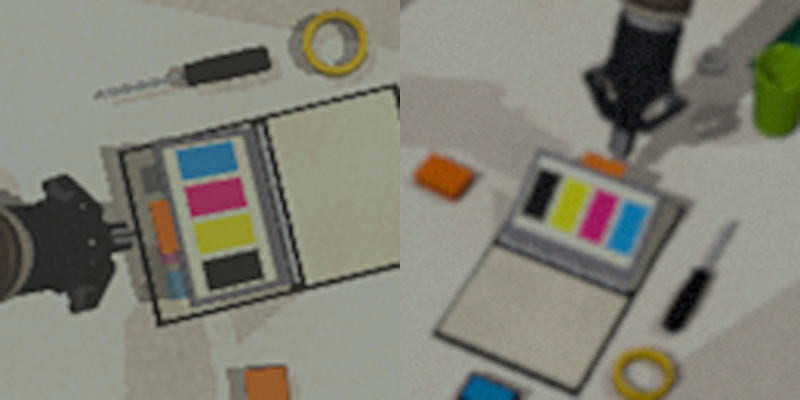

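The shut fingertip, at left (130,235), sits just outside and below the tab at (162,225), and the leaf hasn't moved. Now I push up to vertical.

Emit:
send_rows(
  deltas=[
    [1,-12,6,6,0,0,0],
    [1,-24,0,12,0,0,0],
    [1,-31,0,16,0,0,0],
    [1,-38,0,20,0,0,0],
    [1,-44,0,17,0,0,0],
    [1,-51,0,13,0,0,0],
    [1,-58,0,10,0,0,0],
    [1,-64,0,7,0,0,0],
    [1,-70,0,5,0,0,0],
    [1,-76,0,4,0,0,0],
    [1,-82,0,2,0,0,0],
    [1,-88,0,1,0,0,0],
    [1,-94,0,1,0,0,0],
    [1,-101,0,1,0,0,0],
    [1,-108,0,1,0,0,0],
    [1,-115,0,1,0,0,0],
    [1,-122,0,1,0,0,0],
    [1,-130,0,1,0,0,0],
    [1,-138,0,4,0,0,0],
    [1,-145,0,7,0,0,0],
  ],
)

```text
time: 12.52
eef_pos: [0.5305, 0.0845, 0.1002]
orientation: [1.734, 2.167, -0.385]
contact_force: [-0.3, 1.6, 0.9]
grip_width: 0.0001
```

```bash
python3 - <<'E'
from h import *
rep((0,.012),.102)
s=cam("scene");d=cam("top")
cv2.imwrite("pics/e.png",np.hstack([cv2.resize(x,(400,400),interpolation=cv2.INTER_CUBIC) for x in (d["img"][130:260,160:290],s["img"][100:260,180:340])]))
E
```

```text
t 12.525 p [0.5305 0.0845 0.1002] book -0.0004 0.0139 F [-0.33  1.59  0.92] w 0.0001
toolX [-0.199  0.884 -0.423] Y [ 0.976  0.22  -0.   ] yaw y 12.68 z [ 0.093 -0.413 -0.906]
delta tool mm [-2.5  0.4 -0.8]
```

View pics/e.png

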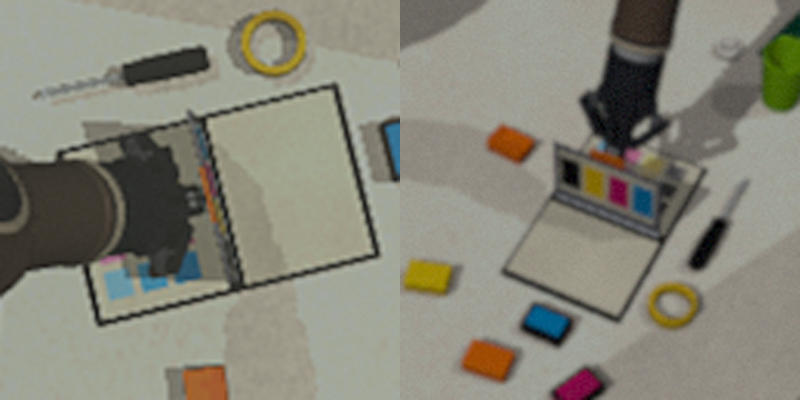

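The leaf stands nearly upright at left (210,190), with the fingertip behind it and the book unmoved. I'll follow the arc over and down.

Emit:
send_rows(
  deltas=[
    [1,-7,0,4,0,0,0],
    [1,-15,0,8,0,0,0],
    [1,-22,0,12,0,0,0],
    [1,-28,0,18,0,0,0],
    [1,-34,0,24,0,0,0],
    [1,-39,0,30,0,0,0],
    [1,-43,0,37,0,0,0],
    [1,-47,0,43,0,0,0],
    [1,-50,0,50,0,0,0],
    [1,-53,0,58,0,0,0],
    [1,-55,0,66,0,0,0],
    [1,-57,0,74,0,0,0],
    [1,-61,0,81,0,0,0],
    [1,-66,0,90,0,0,0],
    [1,-70,0,98,0,0,0],
    [1,-69,0,104,0,0,0],
    [1,-67,0,110,0,0,0],
    [1,-65,0,115,0,0,0],
    [1,-64,0,118,0,0,0],
    [1,-64,0,118,0,0,0],
  ],
)

```text
time: 15.12
eef_pos: [0.5541, -0.0196, 0.02]
orientation: [1.733, 2.168, -0.385]
contact_force: [0.4, 0.9, -0.3]
grip_width: -0.0002
```

```bash
python3 - <<'E'
from h import *
rep((0,-.095),.018)
s=cam("scene");d=cam("top")
cv2.imwrite("pics/f.png",np.hstack([cv2.resize(x,(400,400),interpolation=cv2.INTER_CUBIC) for x in (d["img"][130:260,160:290],s["img"][100:260,180:340])]))
E
```

```text
t 15.125 p [ 0.5541 -0.0196  0.02  ] book -0.0002 -0.0928 F [ 0.43  0.93 -0.27] w -0.0002
toolX [-0.2    0.884 -0.423] Y [ 0.975  0.22  -0.   ] yaw y 12.73 z [ 0.093 -0.412 -0.906]
delta tool mm [-1.2  0.2  2.8]
```

View pics/f.png

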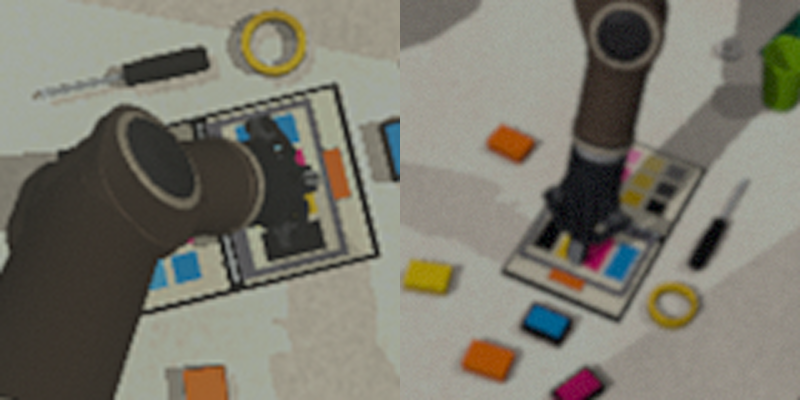

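The leaf is over, with the tab at left (335,175), but contact force is about zero. I'll press down in small steps.

Emit:
send_rows(
  deltas=[
    [1,0.5,0,1,0,0,0],
    [1,1,0,2,0,0,0],
    [1,1.3,0,2.7,0,0,0],
    [1,1.3,0,2.7,0,0,0],
  ],
)

```text
time: 15.72
eef_pos: [0.5546, -0.0197, 0.0187]
orientation: [1.734, 2.167, -0.384]
contact_force: [-5.9, 3.1, 17.9]
grip_width: 0.0004
```

The leaf has bottomed against a firm 18 N, under the 45 N limit. Now I lift straight up, withdraw and check.

Emit:
send_rows(
  deltas=[
    [1,0,0,-3,0,0,0],
    [1,-5,0,-12,0,0,0],
    [1,-15,0,-32,0,0,0],
    [1,-35,0,-75,0,0,0],
    [1,-55,0,-118,0,0,0],
    [1,-75,0,-160,0,0,0],
    [1,-60,0,-180,0,0,0],
    [1,-20,0,-200,0,0,0],
    [1,30,0,-220,0,0,0],
    [1,80,0,-245,0,0,0],
    [1,130,0,-265,0,0,0],
    [1,180,0,-285,0,0,0],
    [1,230,0,-310,0,0,0],
    [1,280,0,-330,0,0,0],
    [1,280,0,-330,0,0,0],
    [1,280,0,-330,0,0,0],
  ],
)

```text
time: 17.73
eef_pos: [0.468, 0.363, 0.1982]
orientation: [1.733, 2.167, -0.385]
contact_force: [0.4, -1.0, -0.4]
grip_width: -0.0001
```

```bash
python3 - <<'E'
from h import *
rep()
s=cam("scene");d=cam("top")
cv2.imwrite("pics/g.png",np.hstack([cv2.resize(x,(400,400),interpolation=cv2.INTER_CUBIC) for x in (d["img"][120:270,190:340],s["img"][120:280,180:340])]))
A=[]
for nm,lo,hi in(("cyan",(90,120,60),(112,255,255)),("orange",(5,130,80),(17,255,255)),("mag",(150,100,50),(175,255,255)),("yel",(22,120,80),(32,255,255))):
  for dd,n in((d,"top"),(s,"scene")):
    for b,a in blobs(dd,lo,hi,(165,130,345,290)): print(n,nm,np.round(b[0],1),round(a),np.round(ray(dd,b[0],.016),4))
E
```

```text
t 17.725 p [0.468  0.363  0.1982] book -0.0004 0.2993 F [ 0.39 -0.98 -0.39] w -0.0001
toolX [-0.199  0.884 -0.424] Y [ 0.976  0.22  -0.   ] yaw y 12.69 z [ 0.093 -0.413 -0.906]
top cyan [209.2 219.2] 44 [0.464  0.1354 0.016 ]
top cyan [220.  216.5] 53 [0.4716 0.1027 0.016 ]
top cyan [291.6 177.5] 150 [ 0.5863 -0.1161  0.016 ]
top cyan [246.5 173.4] 144 [0.6011 0.0209 0.016 ]
scene cyan [238.3 228.1] 119 [ 0.5821 -0.1136  0.016 ]
scene cyan [268.4 204.5] 87 [0.5995 0.0214 0.016 ]
scene cyan [254.3 171.4] 22 [0.4722 0.1003 0.016 ]
scene cyan [258.5 165. ] 16 [0.4649 0.1322 0.016 ]
top orange [226.9 259.1] 236 [0.3444 0.0832 0.016 ]
top orange [268.9 186. ] 64 [ 0.5614 -0.0465  0.016 ]
top orange [320.7 184.4] 226 [ 0.5636 -0.2037  0.016 ]
scene orange [214.7 243.8] 209 [ 0.5623 -0.2058  0.016 ]
scene orange [246.3 211.4] 45 [ 0.56   -0.0469  0.016 ]
scene orange [223.7 157.1] 152 [0.3438 0.0807 0.016 ]
top mag [206.4 207.6] 52 [0.4989 0.1436 0.016 ]
top mag [217.4 204.9] 54 [0.5067 0.1104 0.016 ]
top mag [249.2 184.7] 151 [0.5664 0.0132 0.016 ]
top mag [307.1 146.1] 156 [ 0.6821 -0.1658  0.016 ]
scene mag [250.1 255.3] 154 [ 0.6765 -0.1658  0.016 ]
scene mag [258.6 200.5] 94 [0.5636 0.013  0.016 ]
scene mag [263.2 175.2] 26 [0.5071 0.1072 0.016 ]
scene mag [267.3 168.4] 23 [0.4991 0.14   0.016 ]
top yel [307.8 234.4] 232 [ 0.4138 -0.1605  0.016 ]
top yel [203.6 196.1] 48 [0.5341 0.1517 0.016 ]
top yel [252.1 196.2] 154 [0.5312 0.005  0.016 ]
top yel [214.6 193.5] 55 [0.5415 0.1184 0.016 ]
top yel [248.3 143.3] 314 [0.694  0.0141 0.016 ]
scene yel [288.6 221.7] 250 [0.6939 0.0102 0.016 ]
scene yel [190.6 210.4] 184 [ 0.4127 -0.1625  0.016 ]
scene yel [249.3 196.6] 92 [0.5285 0.0056 0.016 ]
scene yel [272.4 178.7] 28 [0.5418 0.1155 0.016 ]
scene yel [276.7 172.1] 21 [0.5353 0.148  0.016 ]
```

View pics/g.png

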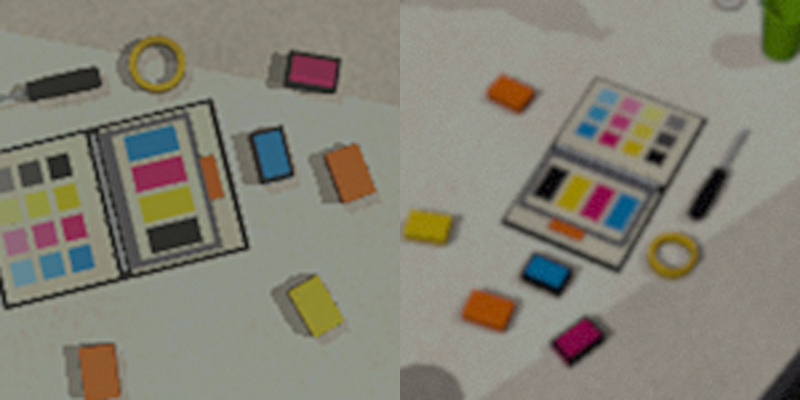

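The leaf is flat: both views put the tab within 1.5 mm of each other at z = 16 mm. The cyan cartridge lies clear at right, around (272,155), and nothing else has moved. Handing in.

```bash
python3 -c "
from station import job; print(job.hand_in())"
```

```text
the job is handed in; nothing more can be done
None
```

I pushed the cyan cartridge off the right edge of the book onto the bench. Then I swung the leaf over with the shut fingertip, pressed it flat, withdrew the arm and handed the job in at about 18 s. The interface gave no verdict.

- **Leaf:** both cameras put the tab within about 1.5 mm of each other at flat height (z = 16 mm). It bottomed firmly at about 18 N. The other force readings, taken at the end of each move, were within about 2 N.
- **Cartridge:** its centre is about 49 mm outside the cover's edge, resting on the bench.
- **Book and bystanders:** the magenta spare and the tape read the same as at the start, to within a few mm. The book, screwdriver, cup and gear look unmoved in the pictures, though I did not measure them. The tub and grease jar were outside the last crops, but the arm never went near them.

No check failed or disagreed.

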